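# Set out the supper tray

## Robot

A 6-joint arm with a two-finger parallel gripper is mounted at the origin on the work surface. World frame = base frame: x ahead of the robot, y to its left, z up, the work surface at z = 0. Lengths are in m, angles in rad, forces in N, time in s.
With the tool pointing down it reaches from about 0.3 to 0.875 m from the base axis. Payload 6.4 kg.
Tool frame: the origin (TCP) lies on the centre line of the jaws, within the pads' length; the fingertips stand 17 mm ahead of it and the grasp point (between the pads) lies 2 mm behind it; y points along the fingers, z is the direction in which the jaws open and shut, and the axes are right-handed (so a half turn about y gives the same grasp; the last joint's range is limited). The gripper opens to 88 mm and grips with 3 to 60 N. Pads are 18 mm wide; open, the fingers measure 123 mm over their backs; the gripper's body (75 mm by 187 mm) begins 45 mm behind the grasp point.
Start: joints at [-0.206, 0.181, 1.607, -0, 1.354, -0.206], TCP at [0.575, 0, 0.256] pointing down, gripper open.
Joint ranges: [-2.99, 2.99], [-0.89, 2.07], [0.3, 2.58], [-1.14, 4.28], [0, 2.63], [-3.12, 3.12]. Speed limits (rad/s): [2.57, 2.57, 3.01, 3.14, 3.14, 3.14].

## Interface

Orientations are given as a unit quaternion [x, y, z, w].
In Python, from rig import ctrl gives the robot as it stands.
- The arm moves only by the shell command python3 -m handwheel 'ROWS'. ROWS is a JSON object of lists of equal length, an entry for each row: "rot": the turn, a rotation vector about the tool's x, y, z scaled (see below), a list of three; "dp": the shift along the tool's x, y, z scaled (see below), a list of three; "fingers": the closure, from 0 (fully open) to 1 (shut). In form: {"rot": [[ax, ay, az], ...], "dp": [[x, y, z], ...], "fingers": [fingers, ...]}. A call has 1 to 5 rows; each row is the pose to reach, as a shift and turn from the pose commanded when the call began, along the tool's axes at that moment; what a row does not reach only later rows make up. The controller multiplies each number of a shift by 1 m and each number of a turn by 30 degrees. A row lasts 1/8 s, in which the tool goes at most 62.5 mm and 10.7 degrees, less where a joint would pass 70% of its speed; a pose out of reach is approached as far as the arm can. A call with a number of a shift or a turn outside -1 to 1 is refused whole. A call with a gripper value outside its range is refused whole. The fingers move at their own pace and stop on an object; the grip force is fixed at half the most. Time passes only in rows, so rows that repeat a pose let the fingers close. It gives the time, the measured TCP pose, the force and the opening at its end, in the units of the state.
- ctrl.get_state(): the state, without advancing time (a new reading comes with each control period).
- ctrl.read_camera(name): name is "scene" or "side" or "wrist"; returns (picture, depth): 400x640x3 uint8, blue, green, red; 400x640 float32, m along the optical axis (not along the pixel's ray), 0 where there is no reading.
- ctrl.get_calibration(name): a dict with "camera_matrix" (3x3 intrinsics, pixels), "k1" (the pictures are not rectified: a ray, as slopes to the right and down, at radius r is drawn at 1 + k1 r^2 times it, then the intrinsics apply), "R" (3x3) and "t" (3): a world point X has camera coordinates R X + t. Camera axes: x right, y down, z forward; pixel columns grow to the right and rows downward; lengths in m; the calibration is good to about 2 mm. A picture is of the moment at which its call begins: read the wrist's pose just before it. get_calibration takes no time and is no camera call; for the wrist camera it gives the pose at the moment of the call.
- ctrl.sign_off(): hands the job in, once; it reports no verdict.
The state is a dict: "time_s": time; "joints": joint angles; "joint_vel": joint speeds; "tau": joint torques, N m; "position": TCP position; "ee_rot": TCP orientation; "force": force on the tool from outside, world axes, zero at the start; "moment": the same for the moment, N m; "opening": finger opening in m.
Only numpy, scipy, OpenCV 4.12 (cv2) and the standard library are available. Lean on these libraries where they do the work, as an engineer would, in place of code of your own. Each camera call takes 0.05 s, during which the arm holds its last target.

## Task

Finish laying the supper tray, leaving the two bowls where they stand: put the cork coaster on the tray directly behind the white rice bowl (on the side away from the robot, straight towards the tray's far long edge) with a gap of about 3 cm between the bowl's rim and the coaster, and stand the tall teacup upright in the middle of the coaster. Stand the small sauce cup upright midway between the two bowls, in line with them, and cover the steel bowl with the silicone lid, knob up, so that the lid lies flat and hides the whole rim. Set the two cups down gently rather than dropping them, and let go of everything.

Things in the scene. Friction and masses are not known exactly. Their poses are not given: they have to be found in the camera images.
- tray: Low wooden serving tray, 260 mm (its x) by 360 mm (its y), fixed to the counter. Origin at the centre of its underside; z up, x towards its far long edge (away from the robot, turned up to 0.25 rad left or right). Its floor is 8 mm above the counter; a rim 8 mm wide runs round it, its top 14 mm above the counter.
- rice_bowl: White ceramic bowl with flaring sides, standing on the tray, rim 106 mm across, 56 mm high, open; loose, 0.3 kg. Origin at the centre of its underside; z up, x and y parallel to the tray's. Stands in the front half of the tray, left or right. Directly behind it means along its +x: with the asked gap of 30 mm the coaster's centre lies 113 mm from the bowl's centre.
- steel_bowl: Steel bowl with nearly straight sides and a broad 88 mm foot, standing on the tray beside the rice bowl, rim 110 mm across, 56 mm high, open; loose, 0.25 kg. Origin at the centre of its underside; z up, x and y parallel to the tray's. The centres of the two bowls are 200 mm apart along the tray's y.
- lid: Flat round grey silicone lid, stiff, 130 mm across and 5 mm thick, with a cylindrical knob 24 mm across and 25 mm high on its middle; about 0.09 kg. Origin at the centre of its underside; z up. Starts flat on the counter to the left or right of the tray, knob up.
- coaster: Square cork coaster, 60 by 60 mm, 10 mm thick, about 40 g, no up or down side. Origin at the centre of its underside; z up, x and y along its sides. Starts flat on the counter beside the tray.
- teacup: Tall white ceramic teacup without handle, 80 mm high, 55 mm across at the rim and 53 mm near the foot (foot itself 44 mm), wall 4 mm, about 0.15 kg. Origin at the centre of its underside; z up. Starts upright on the counter beside the tray.
- sauce_cup: Small white ceramic sauce cup without handle, 36 mm high, 44 mm across at the rim, foot 36 mm, wall 4 mm, about 60 g. Origin at the centre of its underside; z up. Starts upright on the counter beside the tray.

How it is judged:
At the end, for the whole second after the job is handed in: Coaster flat on the tray, 98-128 mm behind the rice bowl's centre, within 15 mm sideways; teacup upright on it within 10 mm; sauce cup upright, within 112 mm of both bowls and 15 mm of their line; lid flat on the steel bowl within 10 mm; all at rest, bowls moved under 15 mm (x of coaster in the frame of rice_bowl between 0.098 and 0.128 m and y of coaster in the frame of rice_bowl between -0.015 and 0.015 m and ((z of coaster in the frame of tray between 0.005 and 0.011 m and angle between coaster's own z axis and vertical below 0.08 rad) or (z of coaster in the frame of tray between 0.015 and 0.021 m and angle between coaster's own z axis and vertical above 3.06 rad)) and horizontal distance between teacup and coaster below 0.01 m and z of teacup in the frame of tray between 0.014 and 0.022 m and angle between each of teacup, sauce_cup's own z axis and vertical below 0.08 rad and horizontal distance between sauce_cup and rice_bowl below 0.112 m and horizontal distance between sauce_cup and steel_bowl below 0.112 m and x of sauce_cup in the frame of rice_bowl between -0.015 and 0.015 m and z of sauce_cup in the frame of tray between 0.005 and 0.012 m and horizontal distance between lid and steel_bowl below 0.01 m and z of lid in the frame of steel_bowl between 0.052 and 0.06 m and angle between lid's own z axis and vertical below 0.06 rad and linear speed of each of coaster, teacup, sauce_cup, lid below 0.01 m/s and distance of each of rice_bowl, steel_bowl from where it was at the start of the episode below 0.015 m); the robot touches nothing.
It fails at once if a bowl is knocked out of its place by 20 mm or more (distance of any of rice_bowl, steel_bowl from where it was at the start of the episode above 0.02 m).
It fails at once if the teacup or the sauce cup is dropped (falls free for about 2 cm or more) ((linear speed of teacup above 0.6 m/s and contact force between the fingers and teacup below 0.2 N) or (linear speed of sauce_cup above 0.6 m/s and contact force between the fingers and sauce_cup below 0.2 N)).
It fails at once if the teacup or the sauce cup is tipped over (angle between any of teacup, sauce_cup's own z axis and vertical above 1 rad).
It also fails if it takes over 106 s, if anything falls off the work surface, if the arm or the gripper's body presses on something with over 40 N, if the wrist force passes 120 N, or if a joint passes its speed limit or range.

## Working session

There is one attempt and no reset: what is moved stays moved. The work goes in short steps, Python scripts to look and compute and a shell command to move; the robot and the scene stay as the last step left them, time stands still between calls to the robot, and variables do not carry over. Pictures are saved under pics/ and viewed, and the job is handed in when it is done.

```bash
ls; mkdir -p pics; python3 - <<'E'
from rig import ctrl
import cv2,numpy as np
print(ctrl.get_state())
for n in ["scene","side","wrist"]:
    c=ctrl.get_calibration(n); print(n,c)
    p,d=ctrl.read_camera(n); cv2.imwrite(f"pics/{n}0.png",p); np.save(f"pics/{n}0.npy",d)
E
```

```text
pics
{'time_s': 0.0, 'joints': array([-2.06291912e-01,  1.81499739e-01,  1.60795917e+00, -5.84166337e-06,
        1.35380449e+00, -2.06294557e-01]), 'joint_vel': array([-0.00120388,  0.0003541 , -0.00241289, -0.00092863, -0.00075129,
        0.00334069]), 'tau': array([-5.85923790e-04, -4.33866942e+01, -3.41848969e+01,  7.00952648e-02,
        3.87157314e-02, -1.54040990e-04]), 'position': array([5.74513526e-01, 1.22243529e-04, 2.54856942e-01]), 'ee_rot': array([-0.50032576,  0.50049213, -0.49950557,  0.49967584]), 'force': array([-1.46609556, -0.60520187,  0.27523969]), 'moment': array([ 0.01497296, -0.05478063, -0.00997323]), 'opening': 0.08820368066730011}
scene {'camera_matrix': array([[427.54386977,   0.        , 322.73497457],
       [  0.        , 427.54386977, 199.75694323],
       [  0.        ,   0.        ,   1.        ]]), 'k1': 0.023471566025915123, 'R': array([[ 6.10788729e-02,  9.98132936e-01,  1.18562762e-04],
       [ 5.84863974e-01, -3.56933974e-02, -8.10345675e-01],
       [-8.08828475e-01,  4.95643435e-02, -5.85952108e-01]]), 't': array([-0.0132384 , -0.22912929, 
[... 172 characters left out ...]
  ,   1.        ]]), 'k1': -0.14433528843087054, 'R': array([[ 0.7884464 , -0.61483368,  0.01821593],
       [-0.40594644, -0.54236762, -0.73555751],
       [ 0.46212526,  0.57255298, -0.67721734]]), 't': array([-0.37628613,  0.22190062,  1.16671465])}
wrist {'camera_matrix': array([[299.96064423,   0.        , 317.19676082],
       [  0.        , 299.96064423, 196.486309  ],
       [  0.        ,   0.        ,   1.        ]]), 'k1': 0.0007261019935449755, 'R': array([[ 9.99999218e-01, -5.68048239e-04, -1.11399732e-03],
       [-2.12948272e-04, -9.55211574e-01,  2.95923644e-01],
       [-1.23220204e-03, -2.95923175e-01, -9.55210948e-01]]), 't': array([-0.57409964, -0.03964868,  0.39130746])}
```

View pics/scene0.png

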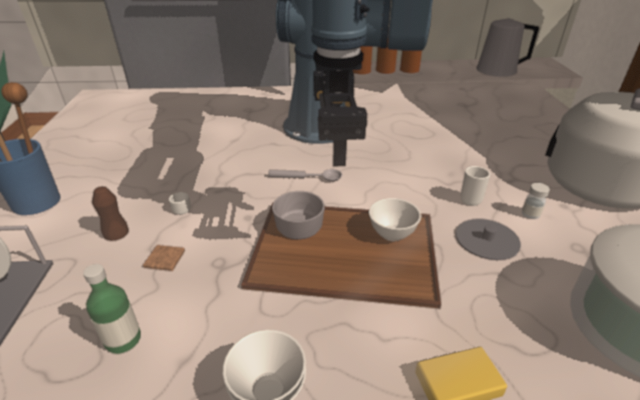

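View pics/side0.png

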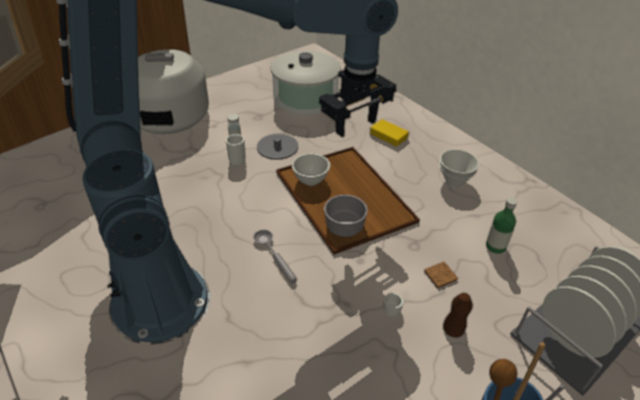

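View pics/wrist0.png

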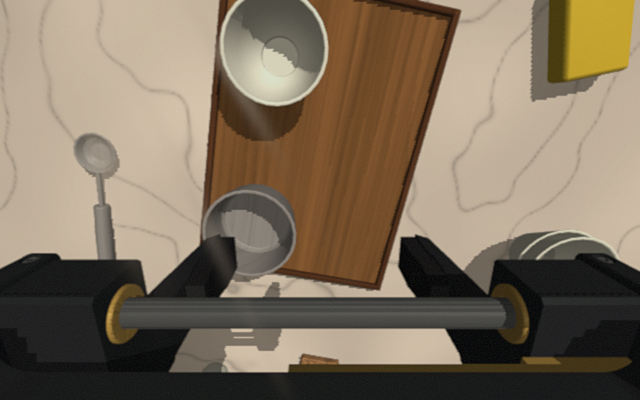

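```bash
cat > h.py <<'E'
import numpy as np,cv2
from scipy.spatial.transform import Rotation as Ro
from scipy.optimize import least_squares
def rays(c,uv):
    K=c["camera_matrix"]; p=(np.asarray(uv,float)-[K[0,2],K[1,2]])/[K[0,0],K[1,1]]
    q=p.copy()
    for _ in range(10):
        q=p/(1+c["k1"]*(q**2).sum(-1,keepdims=True))
    return q
def cloud(c,d):
    v,u=np.mgrid[:400,:640]; q=rays(c,np.stack([u,v],-1))
    X=np.concatenate([q*d[...,None],d[...,None]],-1)
    return (X-c["t"])@c["R"]
def atz(c,uv,z):
    q=rays(c,np.atleast_2d(uv)); r=np.c_[q,np.ones(len(q))]@c["R"]; o=-c["R"].T@c["t"]
    return o+r*((z-o[2])/r[:,2])[:,None]
def proj(c,X):
    X=np.atleast_2d(X)@c["R"].T+c["t"]; q=X[:,:2]/X[:,2:]; q=q*(1+c["k1"]*(q**2).sum(-1,keepdims=True))
    return q*c["camera_matrix"][0,0]+c["camera_matrix"][:2,2]
def circ(P,r=None):
    P=np.asarray(P)[:,:2]
    if r is None:
        f=lambda p:np.hypot(*(P-p[:2]).T)-p[2]; x0=[*P.mean(0),.05]
    else:
        f=lambda p:np.hypot(*(P-p[:2]).T)-r; x0=P.mean(0)
    s=least_squares(f,x0,loss="soft_l1",f_scale=.002); return s.x,np.sqrt(np.mean(s.fun**2))
E
python3 - <<'E'
from h import *
from rig import ctrl
s=ctrl.get_state(); print(Ro.from_quat(s['ee_rot']).as_matrix().round(3))
for n in["scene","side"]:
    c=ctrl.get_calibration(n); d=np.load(f"pics/{n}0.npy"); W=cloud(c,d)
    ok=d>0
    im=cv2.imread(f"pics/{n}0.png")
    z=W[...,2]
    # table check
    pts={"scene":dict(tray=(340,270),tab=(220,330),rice=(394,220),lid=(478,240),tea=(475,188),sauce=(180,203),coast=(164,257),steel=(298,215)),
     "side":dict(tray=(360,190),tab=(250,210),rice=(310,170),lid=(277,150),tea=(235,150),sauce=(394,303),coast=(441,274),steel=(345,215))}[n]
    for k,(u,v) in pts.items(): print(n,k,W[v,u].round(3))
    hm=np.clip(z*2000,0,255).astype(np.uint8); hm[~ok]=0
    big=cv2.applyColorMap(hm,cv2.COLORMAP_JET)
    cv2.imwrite(f"pics/{n}_h.png",big)
    # blobs by region
    for k,(u,v) in pts.items():
        x0=W[v,u]
        R={"rice":.075,"steel":.075,"lid":.09,"tea":.05,"sauce":.04,"coast":.05}.get(k)
        if not R: continue
        near=ok&(np.hypot(W[...,0]-x0[0],W[...,1]-x0[1])<R)
        zz=z[near]; print("   maxz",np.percentile(zz,[50,90,98,99.5]).round(4))
E
```

```text
[[-0.    -0.001  1.   ]
 [-1.     0.    -0.   ]
 [-0.    -1.    -0.001]]
scene tray [0.635 0.008 0.009]
scene tab [ 0.751 -0.205 -0.001]
scene rice [0.504 0.137 0.021]
scene lid [0.563 0.303 0.007]
scene tea [0.439 0.331 0.052]
scene sauce [ 0.431 -0.331  0.034]
scene coast [ 0.581 -0.335  0.013]
scene steel [ 0.465 -0.07   0.014]
   maxz [0.0236 0.0599 0.0648 0.0658]
   maxz [0.0033 0.0069 0.0255 0.0311]
   maxz [0.0179 0.0745 0.0805 0.0814]
   maxz [0.0023 0.0338 0.0375 0.0382]
   maxz [0.0057 0.0119 0.0128 0.0134]
   maxz [0.0324 0.3138 0.3448 0.3454]
side tray [0.619 0.008 0.005]
side tab [ 0.332  0.129 -0.001]
side rice [0.545 0.143 0.025]
side lid [0.538 0.302 0.005]
side tea [0.402 0.314 0.059]
side sauce [ 0.426 -0.332  0.003]
side coast [ 0.569 -0.344  0.012]
side steel [ 0.516 -0.049  0.012]
   maxz [0.0245 0.0595 0.0644 0.0666]
   maxz [0.0027 0.0078 0.0251 0.0309]
   maxz [0.0107 0.0731 0.0804 0.0825]
   maxz [0.0042 0.0346 0.038  0.0385]
   maxz [0.006  0.012  0.0135 0.0149]
   maxz [0.4264 0.5708 0.5878 0.5945]
```

```bash
python3 - <<'E'
import cv2
a=cv2.imread("pics/scene0.png")
b=cv2.resize(a[150:310,130:530],None,fx=2,fy=2,interpolation=cv2.INTER_CUBIC)
cv2.imwrite("pics/sz.png",b)
E
```

```text
(no output)
```

View pics/sz.png

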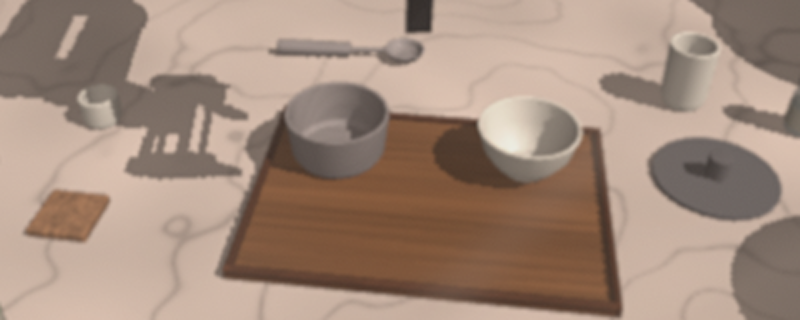

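View pics/scene_h.png

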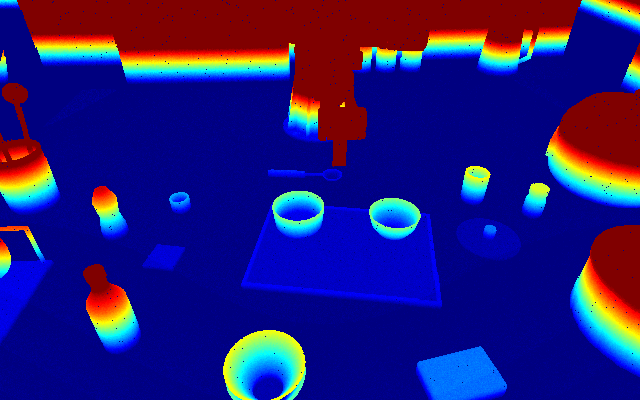

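```bash
cat > loc.py <<'E'
from h import *
def top(W,ok,c0,R,zlo,zhi):
    m=ok&(np.hypot(W[...,0]-c0[0],W[...,1]-c0[1])<R)&(W[...,2]>zlo)&(W[...,2]<zhi)
    return W[m]
E
python3 - <<'E'
from loc import *
from rig import ctrl
for n in["scene","side","wrist"]:
    c=ctrl.get_calibration(n); d=np.load(f"pics/{n}0.npy"); W=cloud(c,d); ok=d>0
    for k,c0,R,lo,hi in [("rice",(.51,.135),.075,.060,.07),("steel",(.48,-.06),.075,.060,.07),("tea",(.42,.325),.045,.077,.086),("sauce",(.424,-.331),.035,.033,.04),("liddisc",(.555,.30),.085,.0032,.008),("knob",(.555,.3),.03,.026,.034)]:
        P=top(W,ok,c0,R,lo,hi)
        if len(P)<10: print(n,k,len(P)); continue
        x,e=circ(P); print(n,k,len(P),"ctr",x.round(4),"rms",round(e,4),"zmed",np.median(P[:,2]).round(4), "bbox mid",((P[:,:2].max(0)+P[:,:2].min(0))/2).round(4),np.ptp(P[:,:2],axis=0).round(3))
    P=top(W,ok,(.575,-.337),.06,.0065,.016).astype(np.float32)
    if len(P)>10: print(n,"coaster",cv2.minAreaRect(P[:,:2].copy()), P.mean(0).round(4))
    # tray rim: z 11-17mm ; use region
    P=top(W,ok,(.6,.02),.27,.0055,.018).astype(np.float32)
    P=P[(P[:,1]>-.2)&(P[:,1]<.235)&(P[:,0]<.8)]
    print(n,"tray",len(P),cv2.minAreaRect(P[:,:2].copy()))
E
```

```text
scene rice 306 ctr [0.5338 0.1266 0.05  ] rms 0.0015 zmed 0.0636 bbox mid [0.532  0.1267] [0.105 0.104]
scene steel 329 ctr [ 0.4971 -0.0693  0.0525] rms 0.0015 zmed 0.0636 bbox mid [ 0.4964 -0.0696] [0.11  0.107]
scene tea 114 ctr [0.4162 0.3388 0.0251] rms 0.0016 zmed 0.0797 bbox mid [0.416  0.3384] [0.054 0.053]
scene sauce 99 ctr [ 0.4127 -0.3371  0.0197] rms 0.0017 zmed 0.036 bbox mid [ 0.4121 -0.3369] [0.045 0.041]
scene liddisc 1762 ctr [0.552  0.3262 0.0477] rms 0.0147 zmed 0.0056 bbox mid [0.5571 0.3052] [0.149 0.158]
scene knob 53 ctr [0.5541 0.3229 0.0068] rms 0.0024 zmed 0.03 bbox mid [0.5537 0.322 ] [0.023 0.014]
scene coaster ((0.5743114352226257, -0.3373816907405853), (0.061958663165569305, 0.064375139772892), 76.3760986328125) [ 0.5774 -0.3365  0.0107]
scene tray 13946 ((0.5707905292510986, 0.02264636754989624), (0.36092865467071533, 0.2646171450614929), 79.36030578613281)
side rice 152 ctr [0.5311 0.1242 0.0501] rms 0.0023 zmed 0.063 bbox mid [0.5305 0.1244] [0.105 0.108]
side steel 221 ctr [ 0.4936 -0.0724  0.0525] rms 0.002 zmed 0.063 bbox mid [ 0.4948 -0.0708] [0.
[... 534 characters left out ...]
76794433594) [ 0.5717 -0.3416  0.0104]
side tray 5961 ((0.5643073916435242, 0.020079970359802246), (0.45360270142555237, 0.4186006784439087), 3.887528419494629)
wrist rice 1574 ctr [0.5325 0.1277 0.0497] rms 0.0014 zmed 0.0643 bbox mid [0.5324 0.1235] [0.105 0.095]
wrist steel 954 ctr [ 0.4954 -0.0674  0.0522] rms 0.0012 zmed 0.0648 bbox mid [ 0.4953 -0.0684] [0.109 0.109]
wrist tea 0
wrist sauce 0
wrist liddisc 0
wrist knob 0
wrist coaster ((0.5778740048408508, -0.3082733452320099), (0.013115773908793926, 0.05862438678741455), 88.7972640991211) [ 0.5723 -0.3086  0.0104]
wrist tray 47403 ((0.5700637102127075, 0.02292373776435852), (0.3602198362350464, 0.26085370779037476), 79.21466064453125)
```

```bash
cat > go.py <<'E'
import sys
from h import *
from rig import ctrl
x,y,z,yawdeg=map(float,sys.argv[1:5])
s=ctrl.get_state(); R=Ro.from_quat(s['ee_rot']).as_matrix()
a=np.radians(yawdeg); zt=np.array([np.cos(a),np.sin(a),0]); yt=np.array([0,0,-1.]); G=np.c_[np.cross(yt,zt),yt,zt]
print("dp",(R.T@(np.array([x,y,z])-s['position'])).round(4),"rot",(np.degrees(Ro.from_matrix(R.T@G).as_rotvec())/30).round(3),"t",s['time_s'],"op",round(s['opening'],4),"pos",s['position'].round(4),"F",s['force'].round(1))
E
python3 go.py 0.4116 -0.339 0.1 -10.7
```

```text
dp [ 0.3391  0.1552 -0.1628] rot [ 0.003  0.357 -0.   ] t 0.15 op 0.0882 pos [5.746e-01 1.000e-04 2.550e-01] F [-0.3  0.1  0.4]
```

```bash
python3 -m handwheel '{"rot":[[0,0.357,0],[0,0.357,0],[0,0.357,0],[0,0.357,0],[0,0.357,0]],"dp":[[0.339,0.155,-0.163],[0.339,0.155,-0.163],[0.339,0.155,-0.163],[0.339,0.155,-0.163],[0.339,0.155,-0.163]],"fingers":[0,0,0,0,0]}'; python3 go.py 0.4116 -0.339 0.1 -10.7
```

```text
time_s: 0.78
position: [0.4488, -0.2618, 0.1359]
ee_rot: [0.451, -0.544, 0.545, -0.451]
force: [-0.1, -0.4, 0.8]
opening: 0.0884
dp [ 0.0827  0.036  -0.0222] rot [-0. -0.  0.] t 0.775 op 0.0884 pos [ 0.4488 -0.2618  0.1359] F [-0.1 -0.4  0.8]
```

```bash
python3 -m handwheel '{"rot":[[0,0,0],[0,0,0],[0,0,0],[0,0,0]],"dp":[[0.083,0.036,-0.022],[0.083,0.036,-0.022],[0.083,0.036,-0.022],[0.083,0.036,-0.022]],"fingers":[0,0,0,0]}'; python3 go.py 0.4116 -0.339 0.1 -10.7
```

```text
time_s: 1.27
position: [0.4131, -0.3372, 0.1008]
ee_rot: [-0.451, 0.545, -0.544, 0.451]
force: [0.2, 0.6, 0.6]
opening: 0.0881
dp [ 0.0021  0.0008 -0.0011] rot [ 0.    -0.    -0.001] t 1.275 op 0.0881 pos [ 0.4131 -0.3372  0.1008] F [0.2 0.6 0.6]
```

```bash
python3 - <<'E'
from loc import *
from rig import ctrl
c=ctrl.get_calibration("wrist"); p,d=ctrl.read_camera("wrist"); cv2.imwrite("pics/w1.png",p)
W=cloud(c,d); P=top(W,d>0,(.412,-.339),.04,.030,.042); print(len(P),circ(P) if len(P)>5 else 0, proj(c,[[.4116,-.339,.036]]))
E
```

```text
1268 (array([ 0.41018863, -0.33609235,  0.01954902]), np.float64(0.0012141690784385768)) [[316.09865861 222.73894588]]
```

View pics/w1.png

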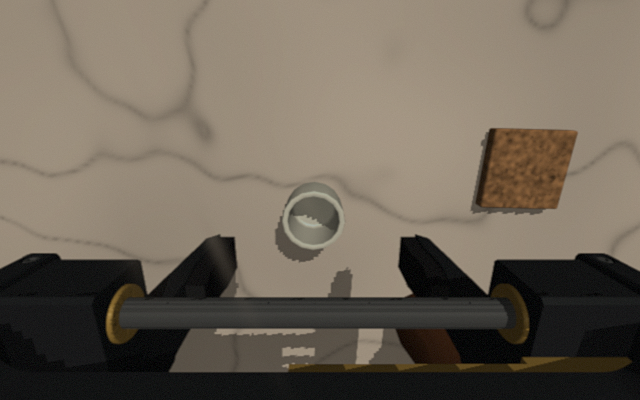

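```bash
python3 -m handwheel '{"rot":[[0,0,0],[0,0,0],[0,0,0],[0,0,0],[0,0,0]],"dp":[[0.0,0.035,-0.001],[0.0,0.060,-0.001],[0.0,0.077,-0.001],[0.0,0.077,-0.001],[0.0,0.077,-0.001]],"fingers":[0,0,0,0,0]}'; python3 go.py 0.411 -0.338 0.023 -10.7;  python3 -m handwheel '{"rot":[[0,0,0],[0,0,0],[0,0,0],[0,0,0],[0,0,0]],"dp":[[0,0,0],[0,0,0],[0,0,0],[0,0,0],[0,0,0]],"fingers":[0.3,0.5,1,1,1]}'
```

```text
time_s: 1.95
position: [0.4125, -0.338, 0.0246]
ee_rot: [0.451, -0.544, 0.545, -0.451]
force: [-0.6, 0.3, -0.1]
opening: 0.0883
dp [ 0.0003  0.0016 -0.0015] rot [-0.002  0.001  0.002] t 1.95 op 0.0883 pos [ 0.4125 -0.338   0.0246] F [-0.6  0.3 -0.1]
time_s: 2.58
position: [0.4117, -0.3377, 0.0237]
ee_rot: [-0.451, 0.545, -0.544, 0.451]
force: [-1.2, 0.1, 2.0]
opening: 0.042
```

```bash
python3 -m handwheel '{"rot":[[0,0,0],[0,0,0],[0,0,0],[0,0,0],[0,0,0]],"dp":[[0,0,0],[0,-0.02,0],[0,-0.05,0],[0,-0.10,0],[0,-0.11,0]],"fingers":[1,1,1,1,1]}'; python3 go.py 0.514 0.028 0.13 -10.7
```

```text
time_s: 3.2
position: [0.4132, -0.3393, 0.137]
ee_rot: [0.451, -0.542, 0.547, -0.451]
force: [0.6, 0.2, -0.8]
opening: 0.0424
dp [-0.3797  0.0056  0.0308] rot [-0.009 -0.     0.008] t 3.2 op 0.0424 pos [ 0.4132 -0.3393  0.137 ] F [ 0.6  0.2 -0.8]
```

```bash
python3 -m handwheel '{"rot":[[0,0,0],[0,0,0],[0,0,0],[0,0,0],[0,0,0]],"dp":[[-0.05,0,0.004],[-0.1,0,0.008],[-0.15,0,0.012],[-0.20,0,0.016],[-0.25,0,0.02]],"fingers":[1,1,1,1,1]}'; python3 go.py 0.514 0.028 0.13 -10.7
```

```text
time_s: 3.82
position: [0.4775, -0.0939, 0.1326]
ee_rot: [-0.451, 0.545, -0.544, 0.451]
force: [-0.5, 0.8, 0.0]
opening: 0.0427
dp [-0.1266  0.0027  0.0132] rot [ 0.003 -0.001 -0.001] t 3.825 op 0.0427 pos [ 0.4775 -0.0939  0.1326] F [-0.5  0.8  0. ]
```

```bash
python3 -m handwheel '{"rot":[[0,0,0],[0,0,0],[0,0,0],[0,0,0],[0,0,0]],"dp":[[-0.05,0,0.006],[-0.1,0,0.012],[-0.125,0,0.013],[-0.125,0,0.013],[-0.125,0,0.013]],"fingers":[1,1,1,1,1]}'; python3 go.py 0.514 0.028 0.0325 -10.7
python3 - <<'E'
from loc import *
from rig import ctrl
for n in ["wrist","scene"]:
    c=ctrl.get_calibration(n); p,d=ctrl.read_camera(n); cv2.imwrite(f"pics/{n}2.png",p)
    W=cloud(c,d)
    for k,c0,R,lo,hi in [("rice",(.5325,.126),.075,.060,.07),("steel",(.4955,-.07),.075,.060,.07),("sauce",(.514,.028),.03,.13,.16)]:
        P=top(W,d>0,c0,R,lo,hi); print(n,k,len(P),circ(P) if len(P)>20 else 0)
E
```

```text
time_s: 4.45
position: [0.5133, 0.0242, 0.1329]
ee_rot: [-0.452, 0.545, -0.544, 0.451]
force: [0.1, -0.0, -0.1]
opening: 0.0424
dp [-3.900e-03  1.004e-01  1.000e-04] rot [ 0.003 -0.     0.001] t 4.45 op 0.0424 pos [0.5133 0.0242 0.1329] F [ 0.1 -0.  -0.1]
wrist rice 3456 (array([0.53199379, 0.12794204, 0.0495343 ]), np.float64(0.0014402562876967252))
wrist steel 674 (array([ 0.49493121, -0.06650112,  0.05208467]), np.float64(0.001257803946478856))
wrist sauce 4837 (array([0.51356991, 0.02648183, 0.02059081]), np.float64(0.00364043385398137))
scene rice 333 (array([0.5339466 , 0.12670692, 0.05011457]), np.float64(0.0014579047703458632))
scene steel 329 (array([ 0.49714575, -0.06926392,  0.05247822]), np.float64(0.00143893413124934))
scene sauce 13 0
```

View pics/wrist2.png

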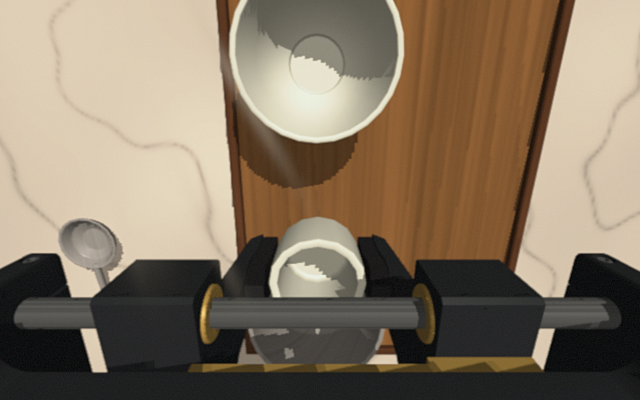

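View pics/scene2.png

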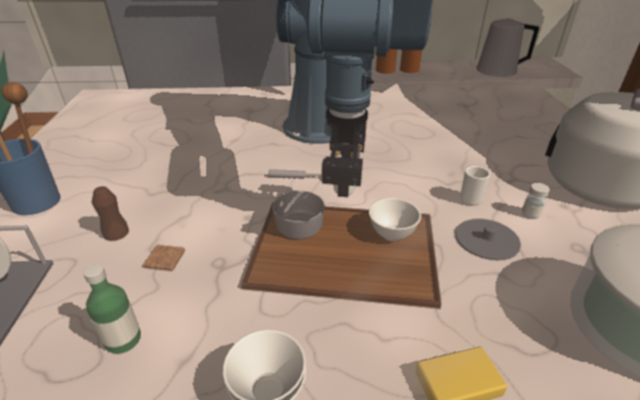

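```bash
python3 -m handwheel '{"rot":[[0,0,0],[0,0,0],[0,0,0],[0,0,0],[0,0,0]],"dp":[[-0.001,0.03,0],[-0.001,0.06,0],[-0.001,0.085,0],[-0.001,0.088,0],[-0.001,0.088,0]],"fingers":[1,1,1,1,1]}'; python3 go.py 0.514 0.028 0.032 -10.7
```

```text
time_s: 5.18
position: [0.5144, 0.025, 0.0461]
ee_rot: [0.451, -0.545, 0.545, -0.451]
force: [0.1, -0.3, -0.6]
opening: 0.0422
dp [-0.0029  0.0141 -0.0009] rot [-0.001 -0.002  0.   ] t 5.175 op 0.0422 pos [0.5144 0.025  0.0461] F [ 0.1 -0.3 -0.6]
```

```bash
python3 -m handwheel '{"rot":[[0,0,0],[0,0,0],[0,0,0],[0,0,0],[0,0,0]],"dp":[[-0.003,0.004,0],[-0.003,0.008,0],[-0.003,0.011,0],[-0.003,0.0125,0],[-0.003,0.0125,0]],"fingers":[1,1,1,1,1]}'; python3 go.py 0.514 0.028 0.032 -10.7
```

```text
time_s: 5.8
position: [0.5146, 0.0286, 0.033]
ee_rot: [-0.451, 0.545, -0.544, 0.451]
force: [0.2, -0.5, -0.6]
opening: 0.0424
dp [ 0.0007  0.001  -0.0004] rot [ 0. -0.  0.] t 5.8 op 0.0424 pos [0.5146 0.0286 0.033 ] F [ 0.2 -0.5 -0.6]
```

```bash
python3 -m handwheel '{"rot":[[0,0,0],[0,0,0],[0,0,0]],"dp":[[0,0.001,0],[0,0.0015,0],[0,0.0015,0]],"fingers":[1,1,1]}'; python3 go.py 0.514 0.028 0.032 -10.7
```

```text
time_s: 6.18
position: [0.5147, 0.0286, 0.0317]
ee_rot: [0.451, -0.544, 0.544, -0.451]
force: [0.1, 0.4, -0.5]
opening: 0.042
dp [ 0.0007 -0.0003 -0.0005] rot [-0. -0.  0.] t 6.175 op 0.042 pos [0.5147 0.0286 0.0317] F [ 0.1  0.4 -0.5]
```

```bash
python3 -m handwheel '{"rot":[[0,0,0],[0,0,0],[0,0,0],[0,0,0],[0,0,0]],"dp":[[0,0.0008,0],[0,0.0008,0],[0,0.0008,0],[0,0.0008,0],[0,0.0008,0]],"fingers":[1,0.45,0.3,0.2,0.2]}'; python3 -m handwheel '{"rot":[[0,0,0],[0,0,0],[0,0,0],[0,0,0],[0,0,0]],"dp":[[0,-0.01,0],[0,-0.03,0],[0,-0.06,0],[0,-0.11,0],[0,-0.13,0]],"fingers":[0.2,0.2,0.2,0.2,0]}'; python3 - <<'E'
from loc import *
from rig import ctrl
n="wrist"
c=ctrl.get_calibration(n); p,d=ctrl.read_camera(n); cv2.imwrite(f"pics/{n}3.png",p)
W=cloud(c,d)
for k,c0,R,lo,hi in [("rice",(.5325,.126),.075,.060,.07),("steel",(.4955,-.07),.075,.060,.07),("sauce",(.514,.028),.03,.038,.05)]:
        P=top(W,d>0,c0,R,lo,hi); print(n,k,len(P),circ(P) if len(P)>20 else 0)
E
python3 go.py 0.574 -0.339 0.08 79.3
```

```text
time_s: 6.8
position: [0.5146, 0.0286, 0.0308]
ee_rot: [-0.451, 0.545, -0.544, 0.451]
force: [0.6, 0.6, 0.4]
opening: 0.0707
time_s: 7.42
position: [0.5163, 0.0284, 0.1647]
ee_rot: [0.45, -0.543, 0.546, -0.452]
force: [-0.3, -0.2, 0.6]
opening: 0.0784
wrist rice 3094 (array([0.53202069, 0.12790069, 0.0495846 ]), np.float64(0.001440572821552106))
wrist steel 1649 (array([ 0.49492456, -0.06697214,  0.05231818]), np.float64(0.0012285549639569511))
wrist sauce 771 (array([0.51490355, 0.02979121, 0.01955886]), np.float64(0.001231460186648599))
dp [0.3504 0.0872 0.1234] rot [-0.012 -3.     0.011] t 7.475 op 0.0822 pos [0.5172 0.0283 0.1663] F [2.5 0.5 1.1]
```

View pics/wrist3.png

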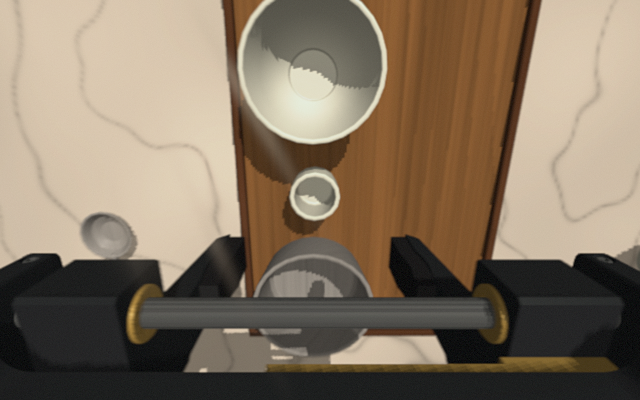

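```bash
python3 -m handwheel '{"rot":[[0,-0.3,0],[0,-0.6,0],[0,-0.9,0],[0,-1,0],[0,-1,0]],"dp":[[0.05,0,0.018],[0.1,0,0.036],[0.15,0,0.054],[0.2,0,0.072],[0.25,0,0.09]],"fingers":[0,0,0,0,0]}';python3 go.py 0.574 -0.339 0.1 77.5
```

```text
time_s: 8.1
position: [0.5565, -0.2354, 0.1606]
ee_rot: [-0.577, 0.409, -0.409, 0.577]
force: [1.4, -0.2, 0.4]
opening: 0.0883
dp [ 0.1036  0.0605 -0.0177] rot [-0.000e+00 -1.939e+00 -1.000e-03] t 8.1 op 0.0883 pos [ 0.5565 -0.2354  0.1606] F [ 1.4 -0.2  0.4]
```

```bash
python3 -m handwheel '{"rot":[[0,-0.33,0],[0,-0.66,0],[0,-1,0],[0,-1,0]],"dp":[[0.04,0,-0.006],[0.08,0,-0.012],[0.1,0,-0.017],[0.1,0,-0.017]],"fingers":[0,0,0,0]}';python3 go.py 0.574 -0.339 0.1 77.5
```

```text
time_s: 8.6
position: [0.5731, -0.335, 0.1602]
ee_rot: [-0.662, 0.247, -0.247, 0.663]
force: [0.4, 0.8, 0.2]
opening: 0.0885
dp [ 0.0034  0.0602 -0.0024] rot [-0.    -0.947 -0.001] t 8.6 op 0.0885 pos [ 0.5731 -0.335   0.1602] F [0.4 0.8 0.2]
```

```bash
python3 -m handwheel '{"rot":[[0,-0.33,0],[0,-0.66,0],[0,-0.94,0],[0,-0.94,0]],"dp":[[0,0.02,0],[0,0.04,0],[0,0.06,0],[0,0.06,0]],"fingers":[0,0,0,0]}';python3 go.py 0.574 -0.339 0.1 77.5
python3 - <<'E'
from loc import *
from rig import ctrl
n="wrist"
c=ctrl.get_calibration(n); p,d=ctrl.read_camera(n); cv2.imwrite(f"pics/{n}4.png",p)
W=cloud(c,d)
P=top(W,d>0,(.574,-.339),.05,.006,.016).astype(np.float32); print(len(P),cv2.minAreaRect(P[:,:2].copy()))
print(proj(c,[.574,-.339,.01]))
E
```

```text
time_s: 9.1
position: [0.5724, -0.3314, 0.0988]
ee_rot: [-0.702, 0.08, -0.077, 0.704]
force: [0.5, 0.5, 0.3]
opening: 0.0878
dp [ 0.0032 -0.0013 -0.0071] rot [-0.005 -0.007 -0.008] t 9.1 op 0.0878 pos [ 0.5724 -0.3314  0.0988] F [0.5 0.5 0.3]
5735 ((0.5723310708999634, -0.3368600308895111), (0.06019309163093567, 0.0600595697760582), 77.77764129638672)
[[306.70580133 212.13078018]]
```

View pics/wrist4.png

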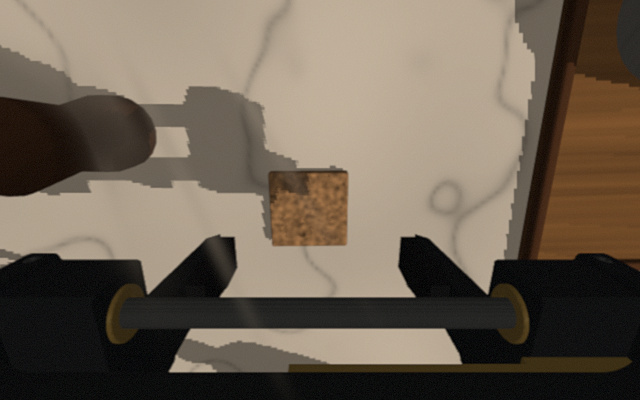

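```bash
python3 - <<'E'
from loc import *
from rig import ctrl
for n in ["scene","side"]:
    c=ctrl.get_calibration(n); d=np.load(f"pics/{n}0.npy"); W=cloud(c,d)
    P=W[(d>0)&(W[...,2]>.02)&(W[...,2]<.2)&(abs(W[...,0]-.573)<.15)&(W[...,1]<-.37)&(W[...,1]>-.55)]
    print(n,len(P),P.min(0).round(3),P.max(0).round(3),np.median(P,axis=0).round(3))
E
```

```text
scene 1063 [ 0.472 -0.479  0.02 ] [ 0.514 -0.434  0.121] [ 0.502 -0.451  0.073]
side 802 [ 0.459 -0.489  0.02 ] [ 0.503 -0.437  0.121] [ 0.472 -0.47   0.079]
```

```bash
python3 go.py 0.573 -0.338 0.0195 77.5
```

```text
dp [ 0.0013  0.0807 -0.0058] rot [-0.002 -0.009 -0.004] t 9.15 op 0.0885 pos [ 0.5732 -0.3322  0.1002] F [ 0.1 -0.2 -0.3]
```

```bash
python3 -m handwheel '{"rot":[[0,0,0],[0,0,0],[0,0,0],[0,0,0],[0,0,0]],"dp":[[0.001,0.03,-0.005],[0.001,0.055,-0.005],[0.001,0.072,-0.005],[0.001,0.078,-0.005],[0.001,0.08,-0.005]],"fingers":[0,0,0,0,0]}';python3 go.py 0.573 -0.338 0.0195 77.5;  python3 -m handwheel '{"rot":[[0,0,0],[0,0,0],[0,0,0],[0,0,0],[0,0,0]],"dp":[[0,0,0],[0,0,0],[0,0,0],[0,0,0],[0,0,0]],"fingers":[0.3,0.5,1,1,1]}'
```

```text
time_s: 9.78
position: [0.5739, -0.339, 0.0214]
ee_rot: [0.703, -0.077, 0.078, -0.703]
force: [-0.2, -0.3, 0.6]
opening: 0.088
dp [-0.0011  0.0019  0.0008] rot [ 0.001 -0.002  0.001] t 9.775 op 0.088 pos [ 0.5739 -0.339   0.0214] F [-0.2 -0.3  0.6]
time_s: 10.4
position: [0.5738, -0.3391, 0.0214]
ee_rot: [0.703, -0.077, 0.077, -0.703]
force: [-0.1, -0.2, 3.2]
opening: 0.0592
```

```bash
python3 -m handwheel '{"rot":[[0,0,0],[0,0,0],[0,0,0],[0,0,0],[0,0,0]],"dp":[[0,-0.01,0],[0,-0.03,0],[0,-0.06,0],[0,-0.09,0],[0,-0.09,0]],"fingers":[1,1,1,1,1]}';python3 go.py 0.6435 0.105 0.11 79.3
```

```text
time_s: 11.02
position: [0.5755, -0.3405, 0.1153]
ee_rot: [0.704, -0.075, 0.079, -0.701]
force: [-0.3, 0.2, -1.1]
opening: 0.0595
dp [-0.03    0.0036  0.4496] rot [ 0.007 -0.06   0.012] t 11.025 op 0.0595 pos [ 0.5755 -0.3405  0.1153] F [-0.3  0.2 -1.1]
```

```bash
python3 -m handwheel '{"rot":[[0,-0.06,0],[0,-0.06,0],[0,-0.06,0],[0,-0.06,0],[0,-0.06,0]],"dp":[[-0.015,0,0.05],[-0.03,0,0.1],[-0.03,0,0.15],[-0.03,0,0.20],[-0.03,0,0.25]],"fingers":[1,1,1,1,1]}';python3 go.py 0.6435 0.105 0.11 79.3
```

```text
time_s: 11.65
position: [0.5979, -0.0866, 0.1101]
ee_rot: [-0.704, 0.066, -0.066, 0.704]
force: [-0.5, -0.8, -0.8]
opening: 0.0596
dp [9.200e-03 1.000e-04 1.967e-01] rot [-0.    -0.001 -0.002] t 11.65 op 0.0596 pos [ 0.5979 -0.0866  0.1101] F [-0.5 -0.8 -0.8]
```

```bash
python3 -m handwheel '{"rot":[[0,0,0],[0,0,0],[0,0,0],[0,0,0],[0,0,0]],"dp":[[0.002,0,0.05],[0.004,0,0.1],[0.007,0,0.15],[0.009,0,0.195],[0.009,0,0.195]],"fingers":[1,1,1,1,1]}';python3 go.py 0.6435 0.105 0.03 79.3
python3 - <<'E'
from loc import *
from rig import ctrl
n="wrist"
c=ctrl.get_calibration(n); p,d=ctrl.read_camera(n); cv2.imwrite(f"pics/{n}5.png",p)
E
```

```text
time_s: 12.28
position: [0.6429, 0.1049, 0.1099]
ee_rot: [-0.704, 0.065, -0.064, 0.704]
force: [-0.1, -0.5, -0.4]
opening: 0.0595
dp [0.0006 0.0799 0.0002] rot [-0.001  0.008 -0.002] t 12.275 op 0.0595 pos [0.6429 0.1049 0.1099] F [-0.1 -0.5 -0.4]
```

View pics/wrist5.png

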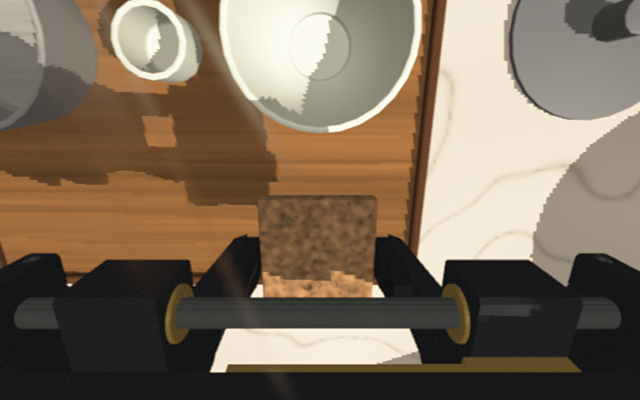

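```bash
python3 -m handwheel '{"rot":[[0,0,0],[0,0,0],[0,0,0],[0,0,0],[0,0,0]],"dp":[[0,0.03,0],[0,0.05,0],[0,0.065,0],[0,0.074,0],[0,0.076,0]],"fingers":[1,1,1,1,1]}';python3 -m handwheel '{"rot":[[0,0,0],[0,0,0],[0,0,0],[0,0,0],[0,0,0]],"dp":[[0,0.002,0],[0,0.004,0],[0,0.0045,0],[0,0.0045,0],[0,0.0045,0]],"fingers":[1,1,1,1,1]}';python3 go.py 0.6435 0.105 0.0294 79.3
```

```text
time_s: 12.95
position: [0.6433, 0.1014, 0.0343]
ee_rot: [0.704, -0.066, 0.066, -0.704]
force: [0.1, -0.3, -1.1]
opening: 0.0595
time_s: 13.58
position: [0.6435, 0.1017, 0.0305]
ee_rot: [-0.704, 0.066, -0.066, 0.704]
force: [-0.5, -0.4, -0.1]
opening: 0.0592
dp [-0.0006  0.0011  0.0033] rot [-0. -0.  0.] t 13.575 op 0.0592 pos [0.6435 0.1017 0.0305] F [-0.5 -0.4 -0.1]
```

```bash
python3 -m handwheel '{"rot":[[0,0,0],[0,0,0],[0,0,0]],"dp":[[0,0,0.003],[0,0.001,0.003],[0,0.001,0.003]],"fingers":[1,1,1]}';python3 -m handwheel '{"rot":[[0,0,0],[0,0,0],[0,0,0],[0,0,0],[0,0,0]],"dp":[[0,0,0],[0,0,0],[0,0,0],[0,-0.02,0],[0,-0.05,0]],"fingers":[0.2,0.1,0.1,0,0]}';python3 -m handwheel '{"rot":[[0,0,0],[0,0,0],[0,0,0],[0,0,0],[0,0,0]],"dp":[[0,-0.05,0],[0,-0.10,0],[0,-0.12,0],[0,-0.12,0],[0,-0.12,0]],"fingers":[0,0,0,0,0]}'
python3 - <<'E'
from loc import *
from rig import ctrl
n="wrist"
for n in ["wrist","scene"]:
    c=ctrl.get_calibration(n); p,d=ctrl.read_camera(n); cv2.imwrite(f"pics/{n}6.png",p)
    W=cloud(c,d)
    P=top(W,d>0,(.643,.105),.06,.0145,.024).astype(np.float32); print(n,len(P),cv2.minAreaRect(P[:,:2].copy()),np.median(P[:,2]))
    P=top(W,d>0,(.5325,.126),.075,.06,.07); print(len(P),circ(P))
E
python3 go.py 0.415 0.337 0.15 79.3
```

```text
time_s: 13.95
position: [0.6441, 0.1047, 0.0294]
ee_rot: [-0.704, 0.066, -0.066, 0.704]
force: [-0.4, 0.6, -0.3]
opening: 0.0595
time_s: 14.58
position: [0.6435, 0.1046, 0.0801]
ee_rot: [0.704, -0.067, 0.065, -0.704]
force: [0.6, 0.0, -0.3]
opening: 0.0884
time_s: 15.2
position: [0.6428, 0.1046, 0.1972]
ee_rot: [0.704, -0.067, 0.065, -0.704]
force: [-0.7, 0.4, -0.8]
opening: 0.0881
wrist 3144 ((0.6425489187240601, 0.10598771274089813), (0.059991754591464996, 0.06021786481142044), 79.34275817871094) 0.018982865
2257 (array([0.53230155, 0.12840857, 0.04961873]), np.float64(0.001438568857847871))
scene 761 ((0.6441174745559692, 0.10467797517776489), (0.059965796768665314, 0.06252102553844452), 79.66127014160156) 0.018663613
338 (array([0.5341784 , 0.12650442, 0.05015333]), np.float64(0.0015583484110699717))
dp [-0.2668  0.0477  0.1861] rot [ 0.001 -0.001 -0.008] t 15.3 op 0.088 pos [0.6427 0.1045 0.1967] F [-0.3  0.3 -0.6]
```

View pics/wrist6.png

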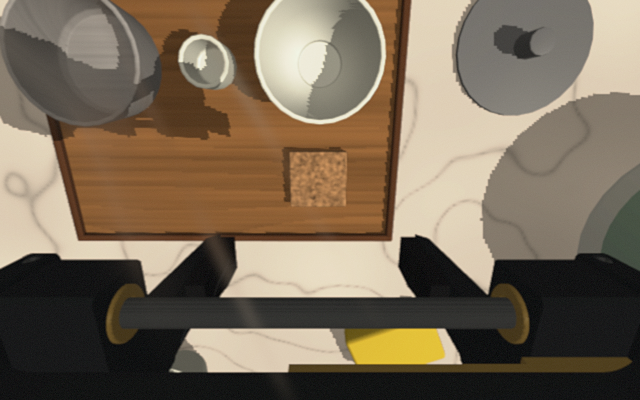

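```bash
python3 - <<'E'
from loc import *
from rig import ctrl
c=ctrl.get_calibration("scene"); d=np.load(f"pics/scene0.npy"); W=cloud(c,d)
m=(d>0)&(W[...,0]>.28)&(W[...,0]<.75)&(W[...,1]>.25)&(W[...,1]<.62)&(W[...,2]>.02)&(W[...,2]<.5)
P=W[m]
H,xe,ye=np.histogram2d(P[:,0],P[:,1],bins=[np.arange(.28,.76,.03),np.arange(.25,.63,.03)])
mx=np.zeros_like(H)
for i in range(H.shape[0]):
  for j in range(H.shape[1]):
    q=P[(P[:,0]>=xe[i])&(P[:,0]<xe[i+1])&(P[:,1]>=ye[j])&(P[:,1]<ye[j+1]),2]
    if len(q)>2: mx[i,j]=q.max()
print(ye.round(2));
for i in range(len(mx)): print(xe[i].round(2),mx[i].round(2))
E
```

```text
[0.25 0.28 0.31 0.34 0.37 0.4  0.43 0.46 0.49 0.52 0.55 0.58 0.61]
0.28 [0.   0.   0.   0.   0.   0.   0.   0.   0.   0.   0.17 0.2 ]
0.31 [0.   0.   0.   0.   0.   0.   0.   0.   0.   0.   0.18 0.2 ]
0.34 [0.   0.   0.   0.   0.   0.   0.   0.   0.   0.   0.19 0.21]
0.37 [0.   0.   0.08 0.08 0.   0.   0.   0.   0.   0.   0.18 0.2 ]
0.4 [0.   0.   0.08 0.08 0.   0.   0.   0.   0.   0.   0.18 0.2 ]
0.43 [0.   0.   0.08 0.08 0.   0.   0.   0.   0.   0.   0.16 0.19]
0.46 [0.   0.   0.   0.   0.   0.   0.08 0.08 0.   0.   0.   0.16]
0.49 [0.   0.   0.   0.   0.   0.   0.08 0.08 0.   0.   0.   0.  ]
0.52 [0.   0.   0.03 0.   0.   0.   0.   0.   0.   0.   0.   0.  ]
0.55 [0.   0.   0.03 0.   0.   0.   0.   0.   0.   0.   0.   0.  ]
0.58 [0. 0. 0. 0. 0. 0. 0. 0. 0. 0. 0. 0.]
0.61 [0. 0. 0. 0. 0. 0. 0. 0. 0. 0. 0. 0.]
0.64 [0. 0. 0. 0. 0. 0. 0. 0. 0. 0. 0. 0.]
0.67 [0.   0.   0.   0.   0.   0.   0.14 0.14 0.14 0.   0.   0.  ]
0.7 [0.   0.   0.   0.   0.   0.14 0.15 0.15 0.   0.   0.   0.  ]
```

```bash
python3 -m handwheel '{"rot":[[0,0,0],[0,0,0],[0,0,0],[0,0,0],[0,0,0]],"dp":[[-0.049,0,0.034],[-0.098,0,0.068],[-0.147,0,0.102],[-0.196,0.01,0.137],[-0.24,0.02,0.167]],"fingers":[0,0,0,0,0]}';python3 go.py 0.415 0.337 0.15 79.3
```

```text
time_s: 15.92
position: [0.4369, 0.3142, 0.1777]
ee_rot: [0.704, -0.067, 0.065, -0.704]
force: [0.8, 0.3, -0.2]
opening: 0.0879
dp [-0.0257  0.0277  0.0183] rot [ 0.002  0.    -0.004] t 15.925 op 0.0879 pos [0.4369 0.3142 0.1777] F [ 0.8  0.3 -0.2]
```

```bash
python3 -m handwheel '{"rot":[[0,0,0],[0,0,0],[0,0,0]],"dp":[[-0.025,0.025,0.018],[-0.025,0.025,0.018],[-0.025,0.025,0.018]],"fingers":[0,0,0]}';python3 - <<'E'
from loc import *
from rig import ctrl
n="wrist"
c=ctrl.get_calibration(n); p,d=ctrl.read_camera(n); cv2.imwrite(f"pics/{n}7.png",p)
W=cloud(c,d)
P=top(W,d>0,(.415,.337),.045,.074,.086); print(len(P),circ(P))
E
python3 go.py 0.415 0.337 0.054 79.3
```

```text
time_s: 16.3
position: [0.4184, 0.3352, 0.154]
ee_rot: [0.704, -0.066, 0.066, -0.704]
force: [0.8, 0.1, -0.1]
opening: 0.0882
1471 (array([0.41293091, 0.33983591, 0.02498045]), np.float64(0.0012054114796285831))
dp [-0.0044  0.1005  0.0011] rot [ 0.    -0.002  0.001] t 16.35 op 0.088 pos [0.419  0.3351 0.1545] F [ 0.4 -0.1 -0.1]
```

View pics/wrist7.png

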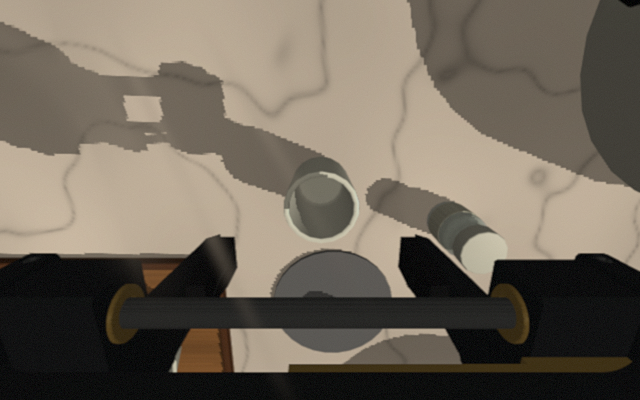

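```bash
python3 -m handwheel '{"rot":[[0,0,0],[0,0,0],[0,0,0],[0,0,0],[0,0,0]],"dp":[[-0.005,0.02,0.002],[-0.005,0.05,0.002],[-0.005,0.08,0.002],[-0.005,0.099,0.002],[-0.005,0.099,0.002]],"fingers":[0,0,0,0,0]}';python3 -m handwheel '{"rot":[[0,0,0],[0,0,0],[0,0,0],[0,0,0],[0,0,0]],"dp":[[0,0,0],[0,0,0],[0,0,0],[0,0,0],[0,0,0]],"fingers":[0,0.3,1,1,1]}';python3 go.py 0.414 0.338 0.054 79.3
```

```text
time_s: 16.98
position: [0.4138, 0.3373, 0.0545]
ee_rot: [0.704, -0.067, 0.066, -0.704]
force: [0.5, -0.7, -0.1]
opening: 0.0886
time_s: 17.6
position: [0.4136, 0.3387, 0.0556]
ee_rot: [-0.704, 0.066, -0.066, 0.704]
force: [0.2, -0.2, 1.6]
opening: 0.0544
dp [ 0.0006  0.0016 -0.0006] rot [-0.001 -0.     0.001] t 17.6 op 0.0544 pos [0.4136 0.3387 0.0556] F [ 0.2 -0.2  1.6]
```

```bash
python3 -m handwheel '{"rot":[[0,0,0],[0,0,0],[0,0,0],[0,0,0],[0,0,0]],"dp":[[0,-0.01,0],[0,-0.03,0],[0,-0.06,0],[0,-0.09,0],[0,-0.1,0]],"fingers":[1,1,1,1,1]}';python3 go.py 0.6435 0.105 0.15 79.3
```

```text
time_s: 18.23
position: [0.4144, 0.339, 0.1576]
ee_rot: [-0.703, 0.065, -0.067, 0.705]
force: [-0.2, 0.2, -1.6]
opening: 0.0542
dp [ 0.2686  0.0079 -0.1874] rot [-0.004 -0.     0.005] t 18.225 op 0.0542 pos [0.4144 0.339  0.1576] F [-0.2  0.2 -1.6]
```

```bash
python3 -m handwheel '{"rot":[[0,0,0],[0,0,0],[0,0,0],[0,0,0],[0,0,0]],"dp":[[0.035,0,-0.025],[0.07,0,-0.05],[0.115,0,-0.08],[0.16,0,-0.11],[0.2,0,-0.14]],"fingers":[1,1,1,1,1]}';python3 go.py 0.6435 0.105 0.15 79.3
```

```text
time_s: 18.85
position: [0.5846, 0.1623, 0.1544]
ee_rot: [0.704, -0.067, 0.066, -0.704]
force: [0.9, 0.7, -1.0]
opening: 0.0541
dp [ 0.0686  0.0043 -0.0453] rot [ 0.001 -0.001 -0.003] t 18.85 op 0.0541 pos [0.5846 0.1623 0.1544] F [ 0.9  0.7 -1. ]
```

```bash
python3 -m handwheel '{"rot":[[0,0,0],[0,0,0],[0,0,0],[0,0,0],[0,0,0]],"dp":[[0.035,0,-0.025],[0.06,0.004,-0.04],[0.067,0.004,-0.045],[0.067,0.004,-0.045],[0.067,0.004,-0.045]],"fingers":[1,1,1,1,1]}';python3 go.py 0.6435 0.105 0.15 79.3;python3 - <<'E'
from loc import *
from rig import ctrl
n="wrist"
c=ctrl.get_calibration(n); p,d=ctrl.read_camera(n); cv2.imwrite(f"pics/{n}8.png",p)
W=cloud(c,d)
P=top(W,d>0,(.643,.105),.045,.171,.185); print(len(P),circ(P),P[:,2].max())
c=ctrl.get_calibration("side"); p,d=ctrl.read_camera("side"); cv2.imwrite(f"pics/side8.png",p[100:300,220:480])
E
python3 go.py 0.6435 0.105 0.074 79.3
```

```text
time_s: 19.48
position: [0.6404, 0.1082, 0.1512]
ee_rot: [-0.704, 0.066, -0.065, 0.704]
force: [-0.4, 1.3, -1.7]
opening: 0.0543
dp [ 0.0036  0.0012 -0.0026] rot [-0.     0.002 -0.002] t 19.475 op 0.0543 pos [0.6404 0.1082 0.1512] F [-0.4  1.3 -1.7]
5522 (array([0.63913486, 0.10899432, 0.02637848]), np.float64(0.0055157240344324045)) 0.1849967274613516
dp [ 0.0034  0.0775 -0.0027] rot [-0.     0.002 -0.001] t 19.575 op 0.054 pos [0.6407 0.1083 0.1515] F [ 0.2 -0.3 -2. ]
```

View pics/wrist8.png

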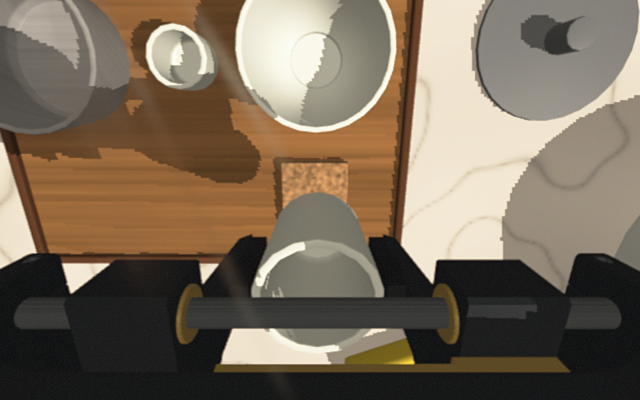

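View pics/side8.png

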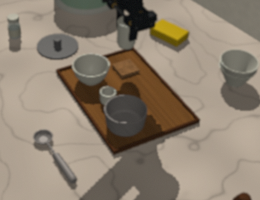

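```bash
python3 -m handwheel '{"rot":[[0,0,0],[0,0,0],[0,0,0],[0,0,0],[0,0,0]],"dp":[[0.003,0.015,-0.003],[0.003,0.035,-0.003],[0.003,0.055,-0.003],[0.003,0.066,-0.003],[0.003,0.066,-0.003]],"fingers":[1,1,1,1,1]}';python3 -m handwheel '{"rot":[[0,0,0],[0,0,0]],"dp":[[0,0,0],[0,0,0]],"fingers":[1,1]}';python3 go.py 0.6435 0.105 0.074 79.3
```

```text
time_s: 20.2
position: [0.6428, 0.1036, 0.0835]
ee_rot: [0.704, -0.067, 0.065, -0.704]
force: [-0.4, 0.0, -1.4]
opening: 0.0539
time_s: 20.45
position: [0.6445, 0.1036, 0.0864]
ee_rot: [-0.704, 0.065, -0.067, 0.704]
force: [0.5, -0.5, -1.5]
opening: 0.0545
dp [-0.0013  0.0124  0.0012] rot [-0.001 -0.     0.003] t 20.45 op 0.0545 pos [0.6445 0.1036 0.0864] F [ 0.5 -0.5 -1.5]
```

```bash
python3 -m handwheel '{"rot":[[0,0,0],[0,0,0],[0,0,0],[0,0,0],[0,0,0]],"dp":[[-0.001,0.003,0.001],[-0.001,0.007,0.001],[-0.001,0.010,0.001],[-0.001,0.0115,0.001],[-0.001,0.0115,0.001]],"fingers":[1,1,1,1,1]}';python3 go.py 0.6435 0.105 0.0736 79.3;python3 -m handwheel '{"rot":[[0,0,0],[0,0,0],[0,0,0]],"dp":[[0,0.001,0],[0,0.001,0],[0,0.001,0]],"fingers":[1,1,1]}'; python3 go.py 0.6435 0.105 0.0736 79.3
```

```text
time_s: 21.08
position: [0.6431, 0.1047, 0.0738]
ee_rot: [0.704, -0.066, 0.066, -0.704]
force: [0.3, -0.4, -1.6]
opening: 0.0541
dp [0.0004 0.0002 0.0003] rot [-0. -0.  0.] t 21.075 op 0.0541 pos [0.6431 0.1047 0.0738] F [ 0.3 -0.4 -1.6]
time_s: 21.45
position: [0.6433, 0.1047, 0.0736]
ee_rot: [0.704, -0.066, 0.066, -0.704]
force: [-2.9, -0.1, 5.3]
opening: 0.0542
dp [0.0002 0.     0.0003] rot [ 0.    -0.     0.001] t 21.45 op 0.0542 pos [0.6433 0.1047 0.0736] F [-2.9 -0.1  5.3]
```

Contact with the coaster (about 5 N up). Check, then release.

```bash
python3 -m handwheel '{"rot":[[0,0,0],[0,0,0],[0,0,0],[0,0,0],[0,0,0]],"dp":[[0,0,0],[0,0,0],[0,0,0],[0,0,0],[0,0,0]],"fingers":[0.3,0.2,0.1,0,0]}';python3 -m handwheel '{"rot":[[0,0,0],[0,0,0],[0,0,0],[0,0,0],[0,0,0]],"dp":[[0,-0.02,0],[0,-0.05,0],[0,-0.09,0],[0,-0.11,0],[0,-0.11,0]],"fingers":[0,0,0,0,0]}'
python3 - <<'E'
from loc import *
from rig import ctrl
for n in ["wrist","scene","side"]:
    c=ctrl.get_calibration(n); p,d=ctrl.read_camera(n); cv2.imwrite(f"pics/{n}9.png",p)
    W=cloud(c,d)
    P=top(W,d>0,(.643,.105),.045,.093,.105); print(n,len(P),circ(P) if len(P)>20 else 0)
    P=top(W,d>0,(.643,.105),.05,.0145,.024).astype(np.float32); print(n,len(P),cv2.minAreaRect(P[:,:2].copy()),np.median(P[:,2]))
    for c0 in [(.5325,.126),(.4955,-.07)]:
        P=top(W,d>0,c0,.075,.06,.07); print(len(P),circ(P) if len(P)>20 else 0)
E
python3 go.py 0.5535 0.322 0.12 79.3
```

```text
time_s: 22.08
position: [0.643, 0.1048, 0.0728]
ee_rot: [-0.704, 0.066, -0.066, 0.704]
force: [0.3, 0.3, -0.0]
opening: 0.0879
time_s: 22.7
position: [0.6442, 0.1048, 0.1854]
ee_rot: [-0.704, 0.064, -0.068, 0.704]
force: [0.5, 0.3, -0.8]
opening: 0.0881
wrist 1274 (array([0.64256247, 0.10592651, 0.02501652]), np.float64(0.0012229673397322395))
wrist 946 ((0.6369722485542297, 0.1070769876241684), (0.060024652630090714, 0.0488072969019413), 79.5791244506836) 0.01894946
2292 (array([0.53229866, 0.12841158, 0.04961307]), np.float64(0.0014349840635210951))
1831 (array([ 0.49481128, -0.06670114,  0.05246199]), np.float64(0.0012299913783969975))
scene 248 (array([0.64571824, 0.10416848, 0.02516757]), np.float64(0.0013904421101478411))
scene 327 ((0.6444847583770752, 0.10449715703725815), (0.05935520678758621, 0.062080565840005875), 80.16385650634766) 0.018495081
285 (array([0.53415678, 0.12670617, 0.05011962]), np.float64(0.0015519831803776684))
331 (array([ 0.49695885, -0.06953153,  0.05246879]), np.float64(0.0014404754445162052))
side 89 (array([0.64305956, 0.10156545, 0.02516771]), np.float64(0.0022388119208661167))
side 132 ((0.640812873840332, 0.10126060247421265), (0.06398922950029373, 0.06075776740908623), 78.90862274169922) 0.018060096
163 (array([0.53045926, 0.12415302, 0.05028272]), np.float64(0.0022911079300321447))
217 (array([ 0.49367185, -0.07215536,  0.05239039]), np.float64(0.001860622656318991))
dp [-0.1272  0.0614  0.197 ] rot [ 0.001 -0.    -0.005] t 22.85 op 0.0881 pos [0.642  0.1047 0.1811] F [-0.   1.2 -1.1]
```

View pics/scene9.png

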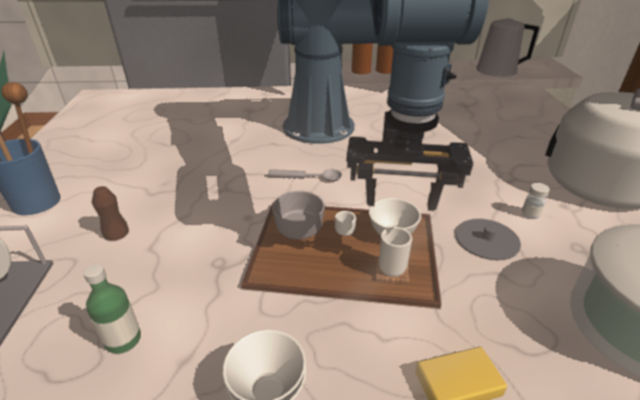

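View pics/wrist9.png

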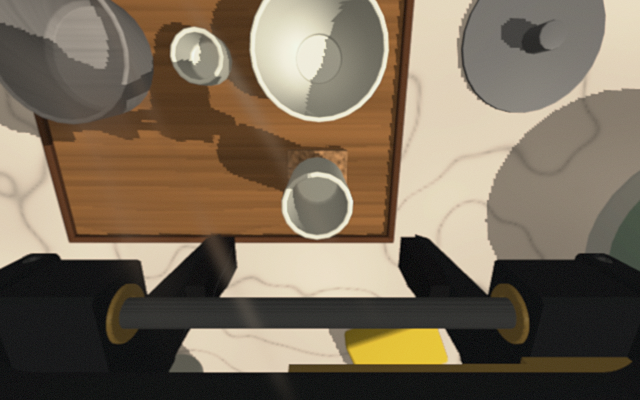

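```bash
python3 -m handwheel '{"rot":[[0,0,0],[0,0,0],[0,0,0],[0,0,0],[0,0,0]],"dp":[[-0.03,0,0.045],[-0.06,0,0.09],[-0.09,0,0.135],[-0.12,0.01,0.18],[-0.127,0.02,0.195]],"fingers":[0,0,0,0,0]}'
python3 - <<'E'
from loc import *
from rig import ctrl
for n in ["wrist","side"]:
    c=ctrl.get_calibration(n); p,d=ctrl.read_camera(n); cv2.imwrite(f"pics/{n}10.png",p)
    if n=="side": d=np.load("pics/side0.npy")
    W=cloud(c,d)
    P=top(W,d>0,(.5535,.322),.03,.026,.036); print(n,len(P),circ(P,.012))
    m=(d>0)&(W[...,0]>.5)&(W[...,0]<.75)&(W[...,1]>.36)&(W[...,1]<.6)&(W[...,2]>.05)&(W[...,2]<.14)
    P=W[m]; print("pot",len(P))
    if len(P)>10: print(P.min(0),P.max(0), np.sort(np.hypot(P[:,0]-.571,P[:,1]-.414))[:3])
    # lid disc in image: gray threshold z
    P=top(W,d>0,(.5535,.322),.07,.0032,.008); 
    a=(P[:,:2].max(0)+P[:,:2].min(0))/2; print("disc",a,np.ptp(P[:,:2],axis=0))
E
python3 go.py 0.5535 0.322 0.12 79.3
```

```text
time_s: 23.48
position: [0.5519, 0.3224, 0.1607]
ee_rot: [0.704, -0.066, 0.064, -0.704]
force: [0.3, -0.9, -0.3]
opening: 0.0882
wrist 520 (array([0.5548168, 0.3272763]), np.float64(0.004898899371516115))
pot 682
[0.70669899 0.39632788 0.05001295] [0.74166328 0.42195318 0.08495119] [0.13587059 0.13614773 0.13624285]
disc [0.55183245 0.3274555 ] [0.12915097 0.12883508]
side 29 (array([0.55049248, 0.32205158]), np.float64(0.004316743981231875))
pot 1194
[0.66970727 0.38332948 0.05035698] [0.74976694 0.5960596  0.13992941] [0.11009857 0.1110083  0.11116787]
disc [0.55126061 0.32324873] [0.13002586 0.12901875]
dp [0.001  0.0398 0.0015] rot [ 0.005  0.005 -0.008] t 23.575 op 0.0881 pos [0.5524 0.3208 0.1598] F [ 0.5 -0.   0.1]
```

View pics/wrist10.png

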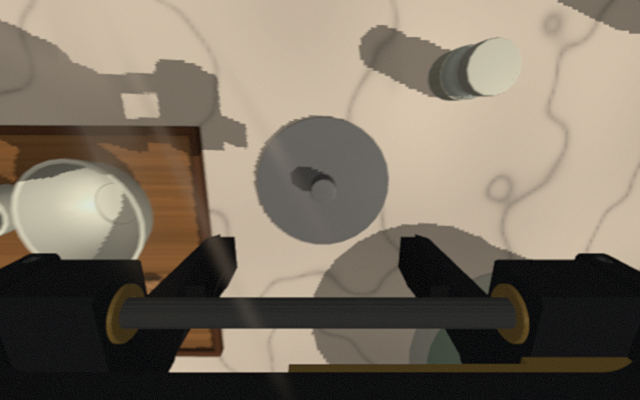

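```bash
python3 -m handwheel '{"rot":[[0,0,0],[0,0,0],[0,0,0],[0,0,0],[0,0,0]],"dp":[[0,0.04,0.004],[0,0.08,0.004],[0,0.11,0.004],[0,0.128,0.004],[0,0.132,0.004]],"fingers":[0,0,0,0,0]}';python3 -m handwheel '{"rot":[[0,0,0],[0,0,0]],"dp":[[0,0,0],[0,0,0]],"fingers":[0.3,0.3]}';python3 go.py 0.553 0.325 0.025 79.3
```

```text
time_s: 24.2
position: [0.5551, 0.3226, 0.0295]
ee_rot: [0.704, -0.067, 0.066, -0.704]
force: [-0.1, -0.1, 0.6]
opening: 0.088
time_s: 24.45
position: [0.5563, 0.3242, 0.0324]
ee_rot: [-0.704, 0.065, -0.067, 0.704]
force: [-0.6, 0.2, -1.0]
opening: 0.0703
dp [-0.0034  0.0073  0.0002] rot [-0.002 -0.     0.004] t 24.45 op 0.0703 pos [0.5563 0.3242 0.0324] F [-0.6  0.2 -1. ]
```

```bash
python3 -m handwheel '{"rot":[[0,0,0],[0,0,0],[0,0,0]],"dp":[[-0.002,0.003,0],[-0.002,0.006,0],[-0.002,0.006,0]],"fingers":[0.3,0.3,0.3]}';python3 go.py 0.553 0.325 0.025 79.3
```

```text
time_s: 24.82
position: [0.5529, 0.3243, 0.0246]
ee_rot: [0.704, -0.066, 0.066, -0.704]
force: [-1.2, -0.2, -0.4]
opening: 0.0623
dp [-0.0001 -0.0004  0.0007] rot [ 0.001  0.    -0.001] t 24.825 op 0.0623 pos [0.5529 0.3243 0.0246] F [-1.2 -0.2 -0.4]
```

```bash
python3 -m handwheel '{"rot":[[0,0,0],[0,0,0],[0,0,0],[0,0,0],[0,0,0]],"dp":[[0,0,0],[0,0,0],[0,0,0],[0,0,0],[0,0,0]],"fingers":[0.6,0.8,1,1,1]}';python3 go.py 0.553 0.325 0.025 79.3
```

```text
time_s: 25.45
position: [0.5533, 0.3243, 0.0249]
ee_rot: [-0.704, 0.066, -0.066, 0.704]
force: [0.0, 1.1, 0.2]
opening: 0.0232
dp [-0.0005 -0.0001  0.0006] rot [-0. -0.  0.] t 25.45 op 0.0232 pos [0.5533 0.3243 0.0249] F [0.  1.1 0.2]
```

```bash
python3 -m handwheel '{"rot":[[0,0,0],[0,0,0],[0,0,0],[0,0,0],[0,0,0]],"dp":[[0,-0.015,0],[0,-0.045,0],[0,-0.09,0],[0,-0.13,0],[0,-0.145,0]],"fingers":[1,1,1,1,1]}';python3 go.py 0.4955 -0.07 0.16 79.3; python3 - <<'E'
from loc import *
from rig import ctrl
for n in ["wrist","scene"]:
    c=ctrl.get_calibration(n); p,d=ctrl.read_camera(n); cv2.imwrite(f"pics/{n}11.png",p)
    if n=="wrist": s=ctrl.get_state(); print(s["position"])
    W=cloud(c,d); P=top(W,d>0,(.553,.324),.08,.13,.155); print(n,len(P),((P[:,:2].max(0)+P[:,:2].min(0))/2),np.ptp(P[:,:2],axis=0))
E
```

```text
time_s: 26.08
position: [0.5547, 0.3248, 0.1738]
ee_rot: [-0.703, 0.064, -0.068, 0.705]
force: [-0.2, -0.4, -1.8]
opening: 0.023
dp [ 0.0151  0.0127 -0.399 ] rot [-0.005 -0.     0.009] t 26.075 op 0.023 pos [0.5547 0.3248 0.1738] F [-0.2 -0.4 -1.8]
[0.55486978 0.32490919 0.1742774 ]
wrist 16061 [0.5532953  0.32645432] [0.12998022 0.12894949]
scene 1011 [0.55521697 0.32618653] [0.12978343 0.13116411]
```

View pics/wrist11.png

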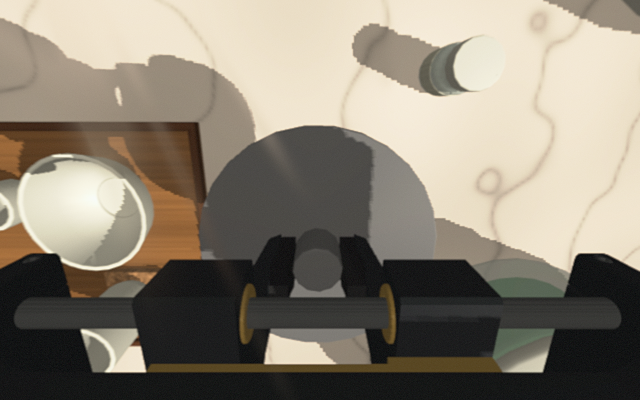

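View pics/scene11.png

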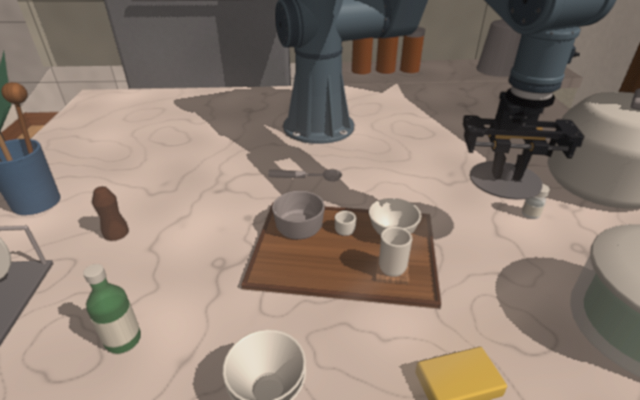

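```bash
python3 -m handwheel '{"rot":[[0,0,0],[0,0,0],[0,0,0],[0,0,0],[0,0,0]],"dp":[[0.002,0,-0.045],[0.004,0,-0.095],[0.006,0,-0.145],[0.008,0,-0.195],[0.01,0,-0.245]],"fingers":[1,1,1,1,1]}';python3 go.py 0.4965 -0.0695 0.16 79.3
```

```text
time_s: 26.8
position: [0.5158, 0.0803, 0.1677]
ee_rot: [0.704, -0.067, 0.065, -0.704]
force: [1.1, -0.6, -1.8]
opening: 0.0231
dp [ 0.0089  0.0078 -0.1507] rot [ 0.001 -0.    -0.007] t 26.8 op 0.0231 pos [0.5158 0.0803 0.1677] F [ 1.1 -0.6 -1.8]
```

```bash
python3 -m handwheel '{"rot":[[0,0,0],[0,0,0],[0,0,0],[0,0,0],[0,0,0]],"dp":[[0.003,0,-0.05],[0.006,0,-0.095],[0.008,0.01,-0.135],[0.009,0.03,-0.15],[0.009,0.04,-0.15]],"fingers":[1,1,1,1,1]}';python3 -m handwheel '{"rot":[[0,0,0],[0,0,0]],"dp":[[0,0,0],[0,0,0]],"fingers":[1,1]}';python3 go.py 0.4965 -0.0695 0.089 79.3;python3 - <<'E'
from loc import *
from rig import ctrl
for n in ["scene","side","wrist"]:
    c=ctrl.get_calibration(n); p,d=ctrl.read_camera(n); cv2.imwrite(f"pics/{n}12.png",p)
    s=ctrl.get_state(); z=s["position"][2]-.025
    W=cloud(c,d); P=top(W,d>0,(.4965,-.07),.08,z-.004,z+.012); print(n,s["position"],len(P),((P[:,:2].max(0)+P[:,:2].min(0))/2),np.ptp(P[:,:2],axis=0))
E
```

```text
time_s: 27.42
position: [0.4967, -0.0677, 0.1272]
ee_rot: [-0.703, 0.068, -0.065, 0.704]
force: [-0.4, -0.1, -1.8]
opening: 0.0234
time_s: 27.68
position: [0.4987, -0.0665, 0.1299]
ee_rot: [-0.704, 0.066, -0.066, 0.704]
force: [-0.7, -0.1, -0.4]
opening: 0.0232
dp [-0.0016  0.0409 -0.0034] rot [-0.     0.002 -0.   ] t 27.675 op 0.0232 pos [ 0.4987 -0.0665  0.1299] F [-0.7 -0.1 -0.4]
scene [ 0.49890841 -0.06664104  0.13025224] 1498 [ 0.49877024 -0.06613166] [0.13053506 0.12823867]
side [ 0.49898834 -0.06674171  0.13039838] 1003 [ 0.49048168 -0.06820285] [0.11730026 0.13026463]
wrist [ 0.49901256 -0.066859    0.13044994] 25142 [ 0.49734748 -0.06549014] [0.12972619 0.12933233]
```

View pics/side12.png

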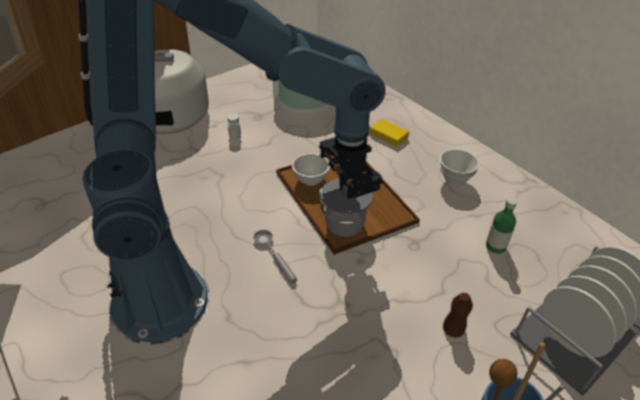

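```bash
python3 -m handwheel '{"rot":[[0,0,0],[0,0,0],[0,0,0],[0,0,0],[0,0,0]],"dp":[[-0.0015,0.01,-0.003],[-0.0015,0.02,-0.003],[-0.0015,0.03,-0.003],[-0.0015,0.034,-0.003],[-0.0015,0.034,-0.003]],"fingers":[1,1,1,1,1]}';python3 -m handwheel '{"rot":[[0,0,0],[0,0,0]],"dp":[[0,0,0],[0,0,0]],"fingers":[1,1]}';python3 go.py 0.4965 -0.0695 0.089 79.3
```

```text
time_s: 28.45
position: [0.4962, -0.07, 0.0953]
ee_rot: [-0.704, 0.066, -0.066, 0.704]
force: [-0.2, 0.3, -0.9]
opening: 0.0234
time_s: 28.7
position: [0.4968, -0.0701, 0.0962]
ee_rot: [0.704, -0.066, 0.066, -0.704]
force: [0.5, -0.7, -0.9]
opening: 0.0231
dp [-0.0004  0.0072  0.0006] rot [ 0.    -0.     0.001] t 28.7 op 0.0231 pos [ 0.4968 -0.0701  0.0962] F [ 0.5 -0.7 -0.9]
```

```bash
python3 -m handwheel '{"rot":[[0,0,0],[0,0,0],[0,0,0],[0,0,0],[0,0,0]],"dp":[[0,0.002,0],[0,0.004,0],[0,0.006,0],[0,0.0068,0],[0,0.0068,0]],"fingers":[1,1,1,1,1]}';python3 go.py 0.4965 -0.0695 0.089 79.3
```

```text
time_s: 29.32
position: [0.4964, -0.07, 0.0892]
ee_rot: [-0.704, 0.066, -0.066, 0.704]
force: [-1.5, 1.1, 3.4]
opening: 0.0232
dp [-0.      0.0002  0.0005] rot [-0.    -0.    -0.001] t 29.325 op 0.0232 pos [ 0.4964 -0.07    0.0892] F [-1.5  1.1  3.4]
```

```bash
python3 -m handwheel '{"rot":[[0,0,0],[0,0,0],[0,0,0],[0,0,0],[0,0,0]],"dp":[[0,0,0],[0,0,0],[0,0,0],[0,0,0],[0,0,0]],"fingers":[0.7,0.5,0.3,0.3,0.3]}';python3 -m handwheel '{"rot":[[0,0,0],[0,0,0],[0,0,0],[0,0,0],[0,0,0]],"dp":[[0,-0.02,0],[0,-0.05,0],[0,-0.1,0],[0,-0.15,0],[0,-0.19,0]],"fingers":[0.3,0.3,0.3,0.3,0]}';python3 -m handwheel '{"rot":[[0,0,0],[0,0,0],[0,0,0],[0,0,0]],"dp":[[0,0,-0.05],[0,0,-0.1],[0,0,-0.1],[0,0,-0.1]],"fingers":[0,0,0,0]}'
python3 - <<'E'
from loc import *
from rig import ctrl
import time
for n in ["scene","side","wrist"]:
    c=ctrl.get_calibration(n); p,d=ctrl.read_camera(n); cv2.imwrite(f"pics/{n}13.png",p); W=cloud(c,d)
    P=top(W,d>0,(.4965,-.07),.075,.0665,.076); 
    if len(P)>20: print(n,"lid",((P[:,:2].max(0)+P[:,:2].min(0))/2).round(4),np.ptp(P[:,:2],axis=0).round(3),"z",np.median(P[:,2]),"plane",np.linalg.lstsq(np.c_[P[:,:2],np.ones(len(P))],P[:,2],rcond=None)[0][:2].round(3))
    for k,c0,R,lo,hi in [("rice",(.5325,.126),.075,.060,.07),("tea",(.643,.105),.045,.093,.105),("sauce",(.514,.028),.032,.038,.05)]:
        P=top(W,d>0,c0,R,lo,hi); print(n,k,len(P),circ(P)[0].round(4) if len(P)>20 else 0)
print(ctrl.get_state()["time_s"],ctrl.get_state()["opening"])
E
```

```text
time_s: 29.95
position: [0.4965, -0.0701, 0.089]
ee_rot: [-0.704, 0.066, -0.066, 0.704]
force: [0.9, 0.2, -0.5]
opening: 0.0615
time_s: 30.58
position: [0.4967, -0.0701, 0.2814]
ee_rot: [0.704, -0.065, 0.067, -0.704]
force: [0.5, 0.7, 0.3]
opening: 0.0695
time_s: 31.08
position: [0.4778, -0.168, 0.2788]
ee_rot: [-0.704, 0.066, -0.066, 0.704]
force: [-0.3, 0.0, -0.2]
opening: 0.0881
scene lid [ 0.4961 -0.0694] [0.131 0.128] z 0.07016962910265404 plane [-0.003 -0.001]
scene rice 275 [0.5341 0.1266 0.0502]
scene tea 252 [0.6458 0.1041 0.0252]
scene sauce 158 [0.5172 0.0277 0.0197]
side lid [ 0.4944 -0.0735] [0.131 0.132] z 0.06935556155563381 plane [-0.001  0.001]
side rice 150 [0.5304 0.1239 0.0504]
side tea 93 [0.6421 0.1016 0.0252]
side sauce 56 [0.5136 0.0253 0.0196]
wrist lid [ 0.4947 -0.0689] [0.129 0.129] z 0.0702921490608713 plane [ 0.    -0.001]
wrist rice 1393 [0.5316 0.127  0.0501]
wrist tea 145 [0.6505 0.1062 0.0333]
wrist sauce 469 [0.514  0.0279 0.0196]
31.225 0.0883516093307656
```

View pics/scene13.png

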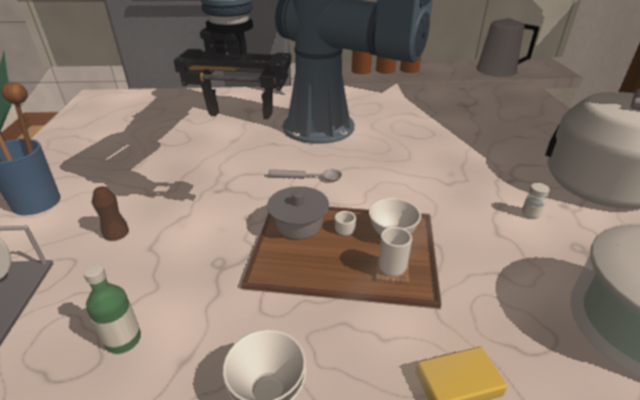

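View pics/side13.png

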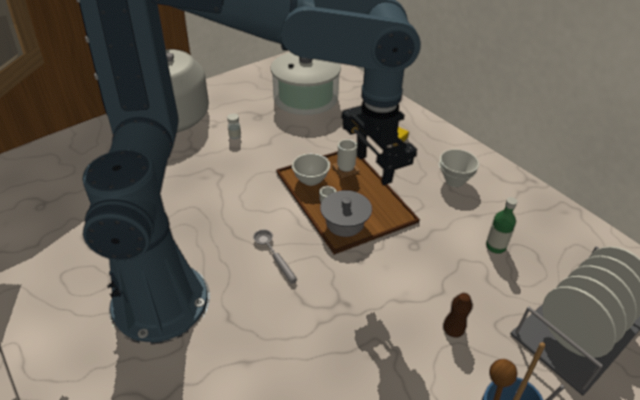

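```bash
python3 -m handwheel '{"rot":[[0,0,0],[0,0,0]],"dp":[[0,0,0],[0,0,0]],"fingers":[0,0]}'; python3 -c "
from rig import ctrl
print(ctrl.sign_off())"
```

```text
time_s: 31.48
position: [0.4781, -0.1677, 0.2791]
ee_rot: [-0.704, 0.066, -0.066, 0.704]
force: [-0.2, -0.0, 0.2]
opening: 0.0879
the job is handed in; nothing more can be done
None
```

The tray is laid as asked and the job is handed in, at about 31.5 s of the 106 s allowed. The controller reported no verdict, so what follows rests on my last camera checks.

- **Coaster:** flat on the tray, about 112 mm behind the rice bowl's centre and within about 2 mm sideways.
- **Teacup:** upright on the coaster, within about 3 mm of its middle. It was set down with light contact (about 5 N) before release.
- **Sauce cup:** upright about 100 mm from each bowl and about 2 mm off their line. I released it less than about 1 mm above the tray floor.
- **Lid:** knob up and flat (tilt about 0.003 rad or less) on the steel bowl, within about 2 mm of its centre.
- **Bowls:** the rice bowl moved less than 1.5 mm by every camera. The steel bowl read unmoved before the lid went on. With the lid hiding its rim I could not measure it again, and contact was only about 3 N.
- **Gripper:** open and clear of everything when I handed in.

**Where the checks disagreed:** the three cameras differ from each other by 2–4 mm in absolute position, so I compared positions within one camera where I could. One last wrist reading of the teacup, fitted from few partly hidden points, was 5–8 mm off the other two cameras. I disregarded it.

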